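# Lift the egg rack out of the pot and hold it to drain

### The job

The eggs are done: take the lid off the pot, set it knob up in the middle of the round cork mat and let go of it. Then lift the rack with its three eggs out of the pot and hold it still and level over the pot, its feet two or three fingers' width above the rim, to drip off for a slow count of three; finish while still holding it there, do not put it down or let go. Every egg stays in its cup, the pot stays where it stands, and the jar, mug and pepper mill are left alone.

Things in the scene. Friction and masses are not known exactly. Their poses are not given: they have to be found in the camera images.
- pot: Round steel cooking pot, open at the top, standing loose on the worktop (1.6 kg). Outside diameter 180 mm, inside 172 mm, height 137 mm, inner floor 5 mm above its origin. Two black loop handles at its own +x and -x sides, reaching to 127 mm from the axis, about 110 mm up. Origin: centre of the underside; z up.
- lid: Flat steel lid lying on the pot (0.22 to 0.45 kg). From below: step 156 mm diameter, 0 to 8 mm above the origin (hangs inside the pot); plate 186 mm diameter, 8 to 14 mm; stem 16 mm diameter, 14 to 26 mm; black round knob 32 mm diameter, 26 to 51 mm. Origin: centre of the underside of the step; z up through the knob. On the pot the origin is 129 mm above the pot's.
- knob (a point): Centre of the lid's black knob, 38 mm above the lid's origin.
- mat: Round cork mat fixed on the worktop, 200 mm diameter, 8 mm thick, where the lid is to go. Origin: centre of its underside; z up.
- rack: Aluminium egg rack (0.42 kg with eggs) standing in the pot under the lid, 5 mm above the pot's origin. Three feet 12 mm high, plate 150 mm diameter up to 16 mm, three cups 50 mm wide up to 40 mm, eggs up to 71 mm, plain round centre post 16 mm diameter up to 120 mm: grip it there, above the eggs. Heights are from the origin: on the axis at the bottom of the feet; z up along the post.
- egg1: Brown hen's egg, 43 mm diameter, 55 mm high, about 55 g, standing loose, point up, in cup 1 of the rack. Origin: its lower end.
- egg2: Brown hen's egg, 43 mm diameter, 55 mm high, about 55 g, standing loose, point up, in cup 2 of the rack. Origin: its lower end.
- egg3: Brown hen's egg, 43 mm diameter, 55 mm high, about 55 g, standing loose, point up, in cup 3 of the rack. Origin: its lower end.
- cup1 (a point): Centre of the floor of egg cup 1 of the rack, 47 mm from the post's axis, 16 mm above the rack's origin; egg 1 stands on it. The cup is 45 mm wide inside and 24 mm deep.
- cup2 (a point): Centre of the floor of egg cup 2 of the rack, 47 mm from the post's axis, 16 mm above the rack's origin; egg 2 stands on it. The cup is 45 mm wide inside and 24 mm deep.
- cup3 (a point): Centre of the floor of egg cup 3 of the rack, 47 mm from the post's axis, 16 mm above the rack's origin; egg 3 stands on it. The cup is 45 mm wide inside and 24 mm deep.
- jar: Bystander: closed glass jar of red sauce with a green cap, 72 mm diameter, 120 mm high. Origin: centre of the underside.
- mug: Bystander: white mug, 80 mm diameter, 90 mm high, with a handle. Origin: centre of the underside.
- mill: Bystander: dark wooden pepper mill, 56 mm diameter, 140 mm high. Origin: centre of the underside.

How it is judged (in metres and radians):
On the way, in this order (a step that is already met when the one before it is completed fails the run):
1. The lid lies knob up on the cork mat, let go of, with the rack still in the pot (horizontal distance between lid and mat below 0.035 m and z of lid in the frame of mat below 0.013 m and angle between lid's own z axis and vertical below 0.08 rad and height (world z) of lid above 0 m and contact force between lid and mat above 0.5 N and contact force between lid and the fingers below 0.1 N and linear speed of lid below 0.03 m/s and not (z of knob in the frame of mat below 0.03 m) and distance between egg1 and cup1 below 0.012 m and distance between egg2 and cup2 below 0.012 m and distance between egg3 and cup3 below 0.012 m and z of rack in the frame of pot below 0.03 m), for 0.2 s.
2. The rack with its eggs is held still and level over the pot, clear of the rim, for 2.5 s (z of rack in the frame of pot above 0.157 m and horizontal distance between rack and pot below 0.045 m and angle between rack's own z axis and vertical below 0.12 rad and linear speed of rack below 0.03 m/s and angular speed of rack below 0.2 rad/s and contact force between rack and the fingers above 1 N and contact force between rack and pot below 0.1 N and contact force between rack and lid below 0.1 N and distance between egg1 and cup1 below 0.012 m and distance between egg2 and cup2 below 0.012 m and distance between egg3 and cup3 below 0.012 m), for 2.5 s.
At the end, for the whole second after the job is handed in: Rack held by the fingers alone, feet 20 mm or more above the rim, within 45 mm of the pot axis, tilt under 0.12 rad, under 30 mm/s and 0.2 rad/s; eggs within 12 mm of their cup floors; lid flat on the mat, knob up, within 35 mm of its centre, released; pot within 30 mm of its start (all of step 2 and horizontal distance between lid and mat below 0.035 m and z of lid in the frame of mat below 0.013 m and angle between each of lid, pot's own z axis and vertical below 0.08 rad and height (world z) of lid above 0 m and contact force between lid and mat above 0.5 N and contact force between lid and the fingers below 0.1 N and linear speed of lid below 0.03 m/s and not (z of knob in the frame of mat below 0.03 m) and distance of pot from where it was at the start of the episode below 0.03 m); the arm keeps its last pose, push and grip.
It fails at once if An egg leaves its cup (distance between egg1 and cup1 above 0.03 m or distance between egg2 and cup2 above 0.03 m or distance between egg3 and cup3 above 0.03 m).
It fails at once if The pot is shoved away or tipped (distance of pot from where it was at the start of the episode above 0.04 m or angle between pot's own z axis and vertical above 0.3 rad).
It fails at once if The jar, mug or mill is moved or knocked over (distance of any of jar, mug, mill from where it was at the start of the episode above 0.03 m or angle between any of jar, mug, mill's own z axis and vertical above 0.3 rad).
It also fails if it takes over 61 s, if anything falls off the work surface, if the arm or the gripper's body presses on something with over 40 N, if the wrist force passes 120 N, or if a joint passes its speed limit or range.

### The arm

A 6-joint arm with a two-finger parallel gripper is mounted at the origin on the work surface. World frame = base frame: x ahead of the robot, y to its left, z up, the work surface at z = 0. Lengths are in m, angles in degrees, forces in N, time in s.
With the tool pointing down it reaches from about 0.4 to 0.925 m from the base axis. Payload 12.5 kg.
Tool frame: the origin (TCP) lies at the very end of the fingers, on their centre line; the grasp point (between the pads) lies 19 mm behind it; z points along the fingers, y is the line along which they close (so a half turn about z gives the same grasp; the last joint's range is limited). The gripper opens to 95 mm and grips with 3 to 60 N. Pads are 20 mm wide; open, the fingers measure 119 mm over their backs; the gripper's body (75 mm by 180 mm) begins 59 mm behind the grasp point.
Start: joints at [69.981, 28.126, 89.318, -0, 62.55, -6.05], TCP at [0.151, 0.607, 0.215] pointing down, gripper open.
Joint ranges: [-177.58, 177.58], [-47.91, 125.51], [2.72, 160], [-65.01, 245.01], [3.68, 167.84], [-153.87, 153.87]. Speed limits (degrees/s): [127.2, 127.2, 159.86, 180, 180, 180].

### API

Orientations are given as [roll, pitch, yaw] about the fixed x, y, z axes, in that order (R = Rz(yaw) Ry(pitch) Rx(roll)).
In Python, from bench import ctrl gives the robot as it stands.
- The arm moves only by the tool carry_out, never from a script. Its arguments are lists of equal length, an entry for each row: "slide": the shift along the world's x, y, z each as a share of 80 cm, from -1 to 1, a list of three; "rotation": the turn, a rotation vector about the world's x, y, z each as a share of 120 degrees, from -1 to 1, a list of three; "jaw": the finger opening in mm, from 0 to 95.1. In form: {"slide": [[dx, dy, dz], ...], "rotation": [[ax, ay, az], ...], "jaw": [jaw, ...]}. A call has exactly 8 rows; each row shifts and turns the commanded pose from where the row before left it; what a row does not reach is not made up. A row lasts 1/8 s, in which the tool goes at most 62.5 mm and 10.7 degrees, less where a joint would pass 70% of its speed; a pose out of reach is approached as far as the arm can. A call with a number of a shift or a turn outside -1 to 1 is refused whole. A call with a gripper value outside its range is refused whole. The fingers move at their own pace and stop on an object; "force" is the grip in N (left out, the last holds). Time passes only in rows, so rows that do not move let the fingers close, or fill a call up. It gives the time, the measured TCP pose, the force, the opening and the grip force at its end, in the units of the state.
- ctrl.sense(): the state, without advancing time (a new reading comes with each control period).
- ctrl.camera(name): name is "scene" or "top" or "wrist"; returns a dict with "pixels" (480x640x3 uint8, red, green, blue), "fx", "fy", "cx", "cy" (pixels), "dist" ([k1, k2, p1, p2, k3] as OpenCV has them; the pictures are not rectified), "R" (3x3) and "t" (3): a world point X has camera coordinates R X + t; the wrist camera has in their place "tool_from_camera" (4x4, takes a point from camera to tool coordinates, whose origin is the TCP and whose axes are the flange's). Camera axes: x right, y down, z forward; pixel columns grow to the right and rows downward; lengths in m; the calibration is good to about 2 mm. A picture is of the moment at which its call begins: read the wrist's pose just before it. There is no depth.
- ctrl.close_job(): hands the job in; it is judged then, once.
The state is a dict: "time": time; "qpos": joint angles; "qvel": joint speeds; "tau": joint torques, N m; "tcp_pos": TCP position; "eef_rot": TCP orientation; "contact_force": force on the tool from outside, world axes, zero at the start; "torque": the same for the moment, N m; "finger_gap": finger opening in m; "grip_force": force on a finger pad.
Only numpy, scipy, OpenCV 4.12 (cv2) and the standard library are available. Lean on these libraries where they do the work, as an engineer would, in place of code of your own. Each camera call takes 0.05 s, during which the arm holds its last target. There are 200 camera calls.

## Working session

There is one attempt and no reset: what is moved stays moved. The work goes in short steps, Python scripts to look and compute and a tool call to move; the robot and the scene stay as the last step left them, time stands still between calls to the robot, and variables do not carry over. Pictures are saved under pics/ and viewed, at most 10 in all, crops included, and the job is handed in when it is done.

Besides the shell and the picture viewer there is one more tool, called as a command line: name --argument value ..., lists and objects as JSON in quotes. carry_out: Moves the arm, as the interface text tells. Shift numbers are shares of 80 cm and turn numbers shares of 120 degrees, none past 1 either way. Its arguments: {"type":"object","properties":{"slide":{"type":"array"},"rotation":{"type":"array"},"jaw":{"type":"array"},"force":{"type":"number"}},"required":["slide","rotation","jaw"]}

```bash
mkdir -p pics
cat > h.py <<'E'
import numpy as np, cv2
from bench import ctrl
def cam(n):
    c=ctrl.camera(n); c['K']=np.array([[c['fx'],0,c['cx']],[0,c['fy'],c['cy']],[0,0,1.]]); c['d']=np.array(c['dist'],float); return c
def save(c,f): cv2.imwrite(f,cv2.cvtColor(c['pixels'],cv2.COLOR_RGB2BGR))
def plane(c,uv,z):
    p=cv2.undistortPoints(np.array([[uv]],float),c['K'],c['d'])[0,0]
    R=np.array(c['R']);t=np.array(c['t']);o=-R.T@t;r=R.T@np.array([p[0],p[1],1])
    return o+r*(z-o[2])/r[2]
E
python3 - <<'E'
from h import *
print(ctrl.sense())
for n in('scene','top'):
    c=cam(n);save(c,f'pics/{n}0.png');print(n,-np.array(c['R']).T@c['t'],c['fx'])
E
```

```text
{'time': 0.0, 'qpos': array([ 6.99786465e+01,  2.81646042e+01,  8.93517259e+01, -5.95624371e-04,
        6.25509745e+01, -6.05110022e+00]), 'qvel': array([-0.05620743,  0.05060801, -0.02135758,  0.06464148,  0.0264814 ,
        0.01740474]), 'tau': array([-7.16561262e-04, -6.12638640e+01, -2.58172435e+01,  6.91602845e-02,
        4.82678355e-02, -1.15535231e-04]), 'tcp_pos': array([0.15078224, 0.6062652 , 0.21404719]), 'eef_rot': array([-1.79933015e+02, -6.56963542e-03,  1.66030018e+02]), 'contact_force': array([-0.17164584,  0.07783459,  0.3086728 ]), 'torque': array([-0.00371998, -0.02935383,  0.00814306]), 'grip_force': 0.0, 'finger_gap': 0.09508092422490491}
scene [ 0.72146933 -0.79327726  1.40771631] 607.9733607825868
top [ 0.34192307 -0.00937427  1.45899364] 589.7687013863538
```

View pics/top0.png

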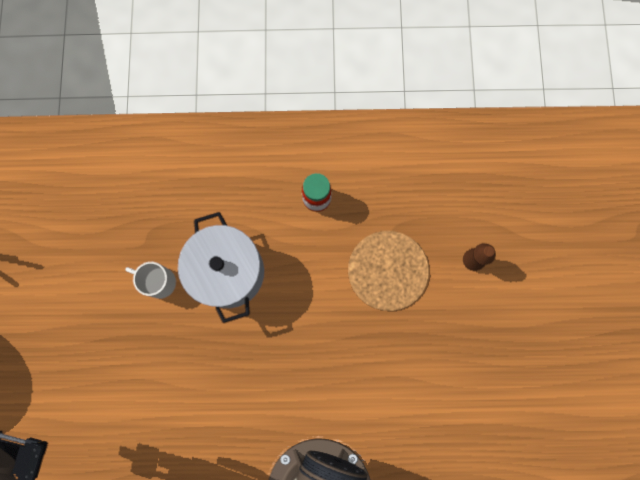

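View pics/scene0.png

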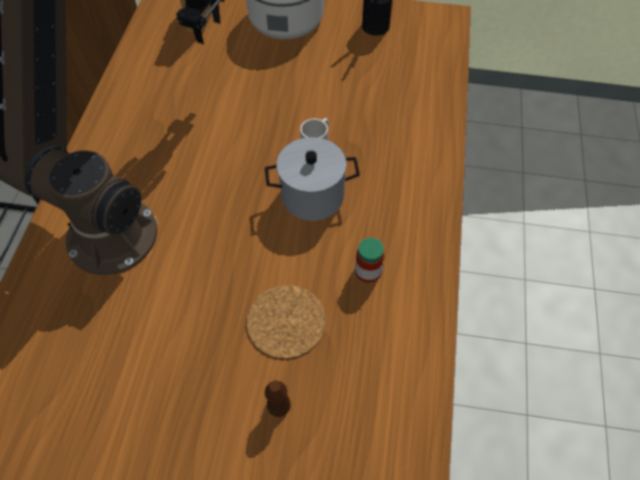

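The top view shows the lid at about (220,265) with its knob at (217,264), the mat at (388,270), the mug at (155,280), the jar at (317,190) and the mill at (480,257). The scene view shows the knob at (311,158). Next I'll measure these.

```bash
cat > m.py <<'E'
from h import *
def big(m,near):
    cs,_=cv2.findContours(m.astype(np.uint8),cv2.RETR_EXTERNAL,cv2.CHAIN_APPROX_NONE)
    cs=[k for k in cs if cv2.contourArea(k)>40]
    def d(k): return np.hypot(*(k.reshape(-1,2).mean(0)-near))
    return min(cs,key=d)
def ell(c,k,z):
    P=np.array([plane(c,p,z)[:2] for p in k.reshape(-1,2)],np.float32)
    (x,r)=cv2.minEnclosingCircle(P); e=cv2.fitEllipse(P*1000)
    return np.round(x,4),round(r*2,4),np.round(e[0],1),np.round(e[1],1)
E
python3 - <<'E'
from m import *
for n,kn,ma,ld in(('top',(217,264),(388,270),(220,265)),('scene',(311,158),(286,321),(311,165))):
    c=cam(n);h=cv2.cvtColor(c['pixels'],cv2.COLOR_RGB2HSV).astype(int);V=h[...,2];S=h[...,1]
    yy,xx=np.mgrid[:480,:640]
    near=lambda p,r:np.hypot(xx-p[0],yy-p[1])<r
    k=big((V<70)&near(kn,18),kn); print(n,'knob z.167',ell(c,k,.167),'z.18',ell(c,k,.18))
    m=big(cv2.morphologyEx(((S<165)&(V>110)&near(ma,55)).astype(np.uint8),cv2.MORPH_CLOSE,np.ones((5,5))),ma); print('mat',ell(c,cv2.convexHull(m),.008))
    l=big((S<60)&(V>130)&near(ld,50),ld); print('lid',ell(c,cv2.convexHull(l),.143))
    if n=='top':
        for q in((208,218),(234,315)):print('handle',plane(c,q,.11))
        print('mug',plane(c,(151,279),.09),'jar',plane(c,(317,187),.12),'mill',plane(c,(484,254),.14))
E
```

```text
top knob z.167 (array([0.521 , 0.2178]), 0.0324, array([521.1, 217.7]), array([26.5, 31.7])) z.18 (array([0.5192, 0.2156]), 0.0321, array([519.2, 215.4]), array([26.3, 31.4]))
mat (array([ 0.5226, -0.1805]), 0.2756, array([ 523.1, -179.6]), array([268.9, 275. ]))
lid (array([0.521 , 0.2181]), 0.1858, array([521. , 218.2]), array([184.8, 184.9]))
handle [0.63684199 0.2496833  0.11      ]
handle [0.40998364 0.18592593 0.11      ]
mug [0.49701386 0.38497573 0.09      ] jar [ 0.70510496 -0.00714639  0.12      ] mill [ 0.53791747 -0.3818427   0.14      ]
scene knob z.167 (array([0.5206, 0.218 ]), 0.0454, array([521.7, 218.2]), array([25.3, 45.9])) z.18 (array([0.5227, 0.2074]), 0.0449, array([523.8, 207.6]), array([25. , 45.4]))
mat (array([ 0.5235, -0.1783]), 0.2076, array([ 523. , -177.6]), array([202.2, 205.9]))
lid (array([0.5239, 0.2567]), 0.2573, array([522.5, 251.5]), array([187.6, 258.1]))
```

carry_out --slide '[[0.02,-0.021,0],[0.0385,-0.0404,0],[0.0385,-0.0404,0],[0.0385,-0.0404,0],[0.0385,-0.0404,0],[0.0385,-0.0404,0],[0.0385,-0.0404,0],[0.0385,-0.0404,0]]' --rotation '[[0,0,0],[0,0,0],[0,0,0],[0,0,0],[0,0,0],[0,0,0],[0,0,0],[0,0,0]]' --jaw '[95,95,95,95,95,95,95,95]'

```text
time: 1.2
tcp_pos: [0.3835, 0.3613, 0.2148]
eef_rot: [180.0, 0.0, 166.0]
contact_force: [0.4, 0.5, 0.9]
finger_gap: 0.095
grip_force: 0.0
```

carry_out --slide '[[0.0385,-0.0404,0],[0.0385,-0.0404,0],[0.0385,-0.0404,0],[0.03,-0.031,0],[0.018,-0.019,0],[0,0,0],[0,0,0],[0,0,0]]' --rotation '[[0,0,0],[0,0,0],[0,0,0],[0,0,0],[0,0,0],[0,0,0],[0,0,0],[0,0,0]]' --jaw '[95,95,95,95,95,95,95,95]'

```text
time: 2.2
tcp_pos: [0.5126, 0.2272, 0.2148]
eef_rot: [180.0, -0.0, 166.1]
contact_force: [-0.1, 0.2, -0.1]
finger_gap: 0.0952
grip_force: 0.0
```

```bash
cat >> h.py <<'E'
from scipy.spatial.transform import Rotation as Ro
def wrist():
    s=ctrl.sense(); c=cam('wrist'); T=np.eye(4); T[:3,:3]=Ro.from_euler('xyz',s['eef_rot'],degrees=True).as_matrix(); T[:3,3]=s['tcp_pos']
    W=np.linalg.inv(T@np.array(c['tool_from_camera'])); c['R']=W[:3,:3]; c['t']=W[:3,3]; return c
def proj(c,X): return cv2.projectPoints(np.array([X],float),cv2.Rodrigues(c['R'])[0],c['t'],c['K'],c['d'])[0].ravel()
E
python3 - <<'E'
from h import *
c=wrist();save(c,'pics/w1.png');print(c['tool_from_camera'],proj(c,(.521,.218,.18)),proj(c,(.521,.218,.143)))
E
```

```text
[[ 8.17847106e-04 -9.71117399e-01 -2.38600773e-01  6.84511227e-02]
 [ 9.99999334e-01  5.99839665e-04  9.86299508e-04  5.42748720e-04]
 [-8.14690404e-04 -2.38601421e-01  9.71117242e-01 -1.70052904e-01]
 [ 0.00000000e+00  0.00000000e+00  0.00000000e+00  1.00000000e+00]] [306.18295565 286.0853215 ] [307.8637699  267.97473816]
```

View pics/w1.png

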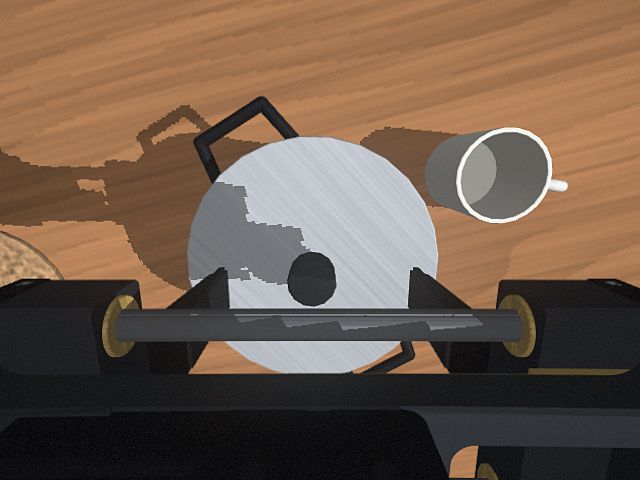

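The wrist view shows the knob centred at (312,279) and the lid centred at about x=313. That matches the estimate to within 3 mm, so I'll descend and grip.

carry_out --slide '[[0.0106,-0.0085,0],[0,0,-0.015],[0,0,-0.025],[0,0,-0.025],[0,0,-0.015],[0,0,0],[0,0,0],[0,0,0]]' --rotation '[[0,0,0],[0,0,0],[0,0,0],[0,0,0],[0,0,0],[0,0,0],[0,0,0],[0,0,0]]' --jaw '[95,95,70,60,60,60,60,50]' --force 25

```text
time: 3.25
tcp_pos: [0.522, 0.2198, 0.1513]
eef_rot: [180.0, 0.1, 166.0]
contact_force: [-0.2, -0.3, 0.2]
finger_gap: 0.0548
grip_force: 0.0
```

carry_out --slide '[[0,0,0],[0,0,0],[0,0,0],[0,0,0],[0,0,0],[0,0,0],[0,0,0],[0,0,0]]' --rotation '[[0,0,0],[0,0,0],[0,0,0],[0,0,0],[0,0,0],[0,0,0],[0,0,0],[0,0,0]]' --jaw '[40,34,25,20,20,20,20,20]' --force 25

```text
time: 4.25
tcp_pos: [0.5217, 0.2197, 0.1507]
eef_rot: [180.0, 0.0, 166.0]
contact_force: [-0.2, -0.8, 2.8]
finger_gap: 0.0316
grip_force: 25.0
```

carry_out --slide '[[0,0,0.005],[0,0,0.012],[0,0,0.02],[0,0,0.02],[0,-0.02,0.012],[0,-0.04,0.006],[0,-0.05,0],[0,-0.05,0]]' --rotation '[[0,0,0],[0,0,0],[0,0,0],[0,0,0],[0,0,0],[0,0,0],[0,0,0],[0,0,0]]' --jaw '[20,20,20,20,20,20,20,20]' --force 30

```text
time: 5.25
tcp_pos: [0.5214, 0.0898, 0.2112]
eef_rot: [180.0, 0.0, 166.0]
contact_force: [0.4, 0.6, -3.6]
finger_gap: 0.0316
grip_force: 30.0
```

carry_out --slide '[[0,-0.055,0],[0,-0.055,0],[0,-0.055,0],[0,-0.055,0],[0.001,-0.05,0],[0.001,-0.04,0],[0,-0.02,0],[0,0,0]]' --rotation '[[0,0,0],[0,0,0],[0,0,0],[0,0,0],[0,0,0],[0,0,0],[0,0,0],[0,0,0]]' --jaw '[20,20,20,20,20,20,20,20]'

```text
time: 6.25
tcp_pos: [0.5229, -0.1729, 0.2107]
eef_rot: [180.0, -0.0, 165.9]
contact_force: [-0.2, 0.5, -3.0]
finger_gap: 0.0312
grip_force: 30.0
```

Run:
```python
from h import *
print(ctrl.sense()['tcp_pos'],ctrl.sense()['finger_gap'],ctrl.sense()['contact_force'])
c=cam('scene');save(c,'pics/s2.png')
```

```text
[ 0.52294084 -0.17292758  0.21071618] 0.031243083708508188 [-0.15576579  0.54706718 -2.95387683]
```

View pics/s2.png

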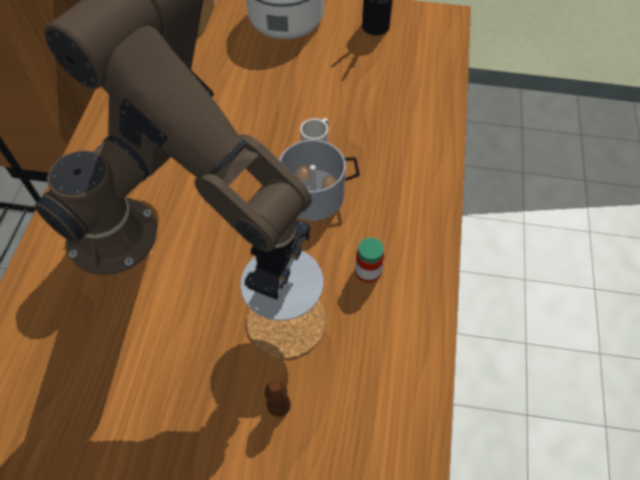

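The lid is held level over the mat (lid at about (282,283), mat at (286,321)), and the rack with its eggs is visible in the pot at (313,180). I'll lower the lid.

carry_out --slide '[[0,-0.006,-0.012],[0,0,-0.028],[0,0,-0.04],[0,0,-0.04],[0,0,-0.04],[0,0,-0.028],[0,0,-0.018],[0,0,-0.01]]' --rotation '[[0,0,0],[0,0,0],[0,0,0],[0,0,0],[0,0,0],[0,0,0],[0,0,0],[0,0,0]]' --jaw '[20,20,20,20,20,20,20,20]'

```text
time: 7.3
tcp_pos: [0.5233, -0.1766, 0.0372]
eef_rot: [180.0, -0.0, 166.1]
contact_force: [0.1, 0.5, -3.3]
finger_gap: 0.032
grip_force: 30.0
```

carry_out --slide '[[0,0,-0.004],[0,0,-0.003],[0,0,-0.003],[0,0,-0.001],[0,0,0],[0,0,0],[0,0,0],[0,0,0]]' --rotation '[[0,0,0],[0,0,0],[0,0,0],[0,0,0],[0,0,0],[0,0,0],[0,0,0],[0,0,0]]' --jaw '[20,20,20,20,20,20,20,20]'

```text
time: 8.3
tcp_pos: [0.5236, -0.1772, 0.0297]
eef_rot: [-180.0, 0.1, 166.0]
contact_force: [-2.5, 1.0, 7.2]
finger_gap: 0.0309
grip_force: 30.0
```

carry_out --slide '[[0,0,0],[0,0,0],[0,0,0],[0,0,0],[0,0,0],[0,0,0.01],[0,0,0.03],[0,0,0.04]]' --rotation '[[0,0,0],[0,0,0],[0,0,0],[0,0,0],[0,0,0],[0,0,0],[0,0,0],[0,0,0]]' --jaw '[40,55,70,70,70,70,70,70]'

```text
time: 9.3
tcp_pos: [0.523, -0.177, 0.0938]
eef_rot: [180.0, -0.1, 166.0]
contact_force: [0.7, 0.7, 0.1]
finger_gap: 0.07
grip_force: 0.0
```

carry_out --slide '[[0,0,0.05],[0,0,0.05],[0,0,0.05],[0,0.02,0.025],[0,0.04,0.01],[0,0.055,0],[0,0.055,0],[0,0.055,0]]' --rotation '[[0,0,0],[0,0,0],[0,0,0],[0,0,0],[0,0,0],[0,0,0],[0,0,0],[0,0,0]]' --jaw '[70,70,70,70,70,70,70,70]'

```text
time: 10.3
tcp_pos: [0.523, 0.0043, 0.2417]
eef_rot: [180.0, 0.0, 166.0]
contact_force: [0.6, 0.7, 0.2]
finger_gap: 0.0698
grip_force: 0.0
```

carry_out --slide '[[0,0.055,0],[0,0.055,0],[0,0.055,0],[0,0.05,0],[0,0.035,0],[0,0.02,0],[0,0,0],[0,0,0]]' --rotation '[[0,0,0],[0,0,0],[0,0,0],[0,0,0],[0,0,0],[0,0,0],[0,0,0],[0,0,0]]' --jaw '[70,70,70,70,70,70,70,70]'

```text
time: 11.3
tcp_pos: [0.5234, 0.2181, 0.2412]
eef_rot: [-180.0, 0.0, 166.0]
contact_force: [-0.3, -0.3, 0.0]
finger_gap: 0.0697
grip_force: 0.0
```

Run:
```python
from h import *
print(ctrl.sense()['tcp_pos'])
c=wrist();save(c,'pics/w3.png');print(proj(c,(.521,.219,.125)))
t=cam('top');save(t,'pics/t3.png')
```

```text
[0.52336022 0.21811947 0.24118827]
[317.75775112 237.54040913]
```

View pics/w3.png

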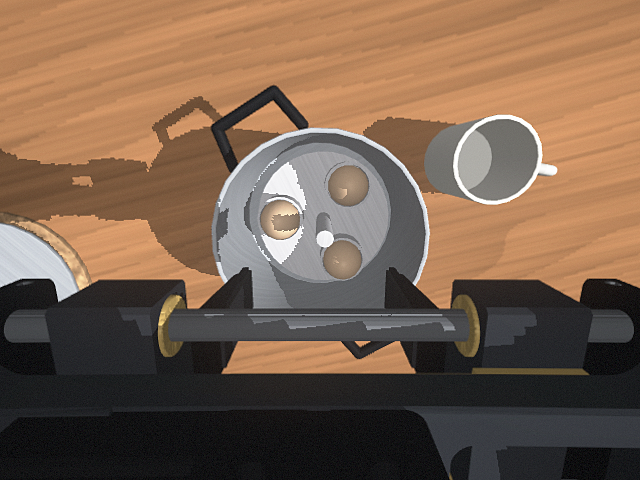

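View pics/t3.png

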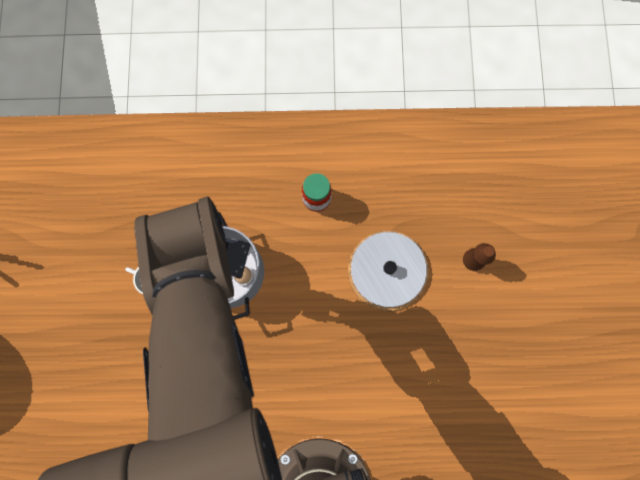

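The lid lies flat on the mat at (389,269). In the wrist view the post top is at (325,239) and all three eggs are in their cups.

Run:
```python
from h import *
c=wrist()
print('post',plane(c,(325,238.5),.125),'rim',plane(c,(213,230),.137),plane(c,(428,238),.137),plane(c,(320,129),.137))
g=cv2.cvtColor(c['pixels'],cv2.COLOR_RGB2HSV).astype(int)
m=((g[...,2]>200)&(g[...,1]<40)).astype(np.uint8);m[:,:300]=0;m[:222]=0;m[256:]=0;m[:,345:]=0
M=cv2.moments(m,True);q=(M['m10']/M['m00'],M['m01']/M['m00']);print(q,M['m00'],plane(c,q,.125))
R=[(213,230),(428,238),(320,129),(250,150),(400,160)]
t=cam('top');h=cv2.cvtColor(t['pixels'],cv2.COLOR_RGB2HSV)
```

```text
post [0.52343486 0.2247199  0.125     ] rim [0.49167311 0.13827022 0.137     ] [0.54067949 0.30719002 0.137     ] [0.43667789 0.24173921 0.137     ]
(322.25390625, 237.6015625) 256.0 [0.52209771 0.22262416 0.125     ]
```

carry_out --slide '[[-0.0005,0.005,-0.015],[0,0,-0.03],[0,0,-0.035],[0,0,-0.035],[0,0,-0.03],[0,0,-0.02],[0,0,-0.012],[0,0,-0.008]]' --rotation '[[0,0,0],[0,0,0],[0,0,0],[0,0,0],[0,0,0],[0,0,0],[0,0,0],[0,0,0]]' --jaw '[60,60,60,60,60,60,60,60]'

```text
time: 12.5
tcp_pos: [0.523, 0.223, 0.0928]
eef_rot: [180.0, 0.0, 166.0]
contact_force: [-0.2, -0.5, 0.3]
finger_gap: 0.0601
grip_force: 0.0
```

Run:
```python
from h import *
print(ctrl.sense()['tcp_pos'],ctrl.sense()['contact_force'])
c=wrist();cv2.imwrite('pics/w4.png',cv2.cvtColor(c['pixels'][100:400],cv2.COLOR_RGB2BGR))
```

```text
[0.52304452 0.22299953 0.09279925] [-0.23090865 -0.48259706  0.3430519 ]
```

View pics/w4.png

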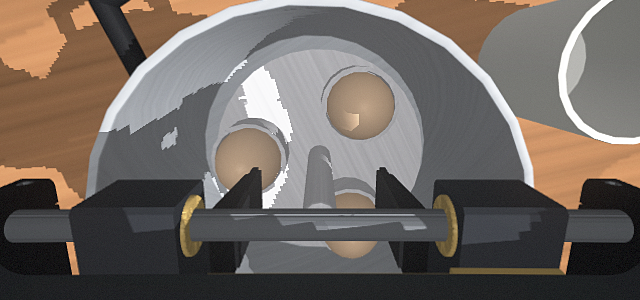

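The post at about (320,175 in the crop) sits midway between the fingers. I'll close the gripper.

carry_out --slide '[[0,0,0],[0,0,0],[0,0,0],[0,0,0],[0,0,0],[0,0,0],[0,0,0],[0,0,0]]' --rotation '[[0,0,0],[0,0,0],[0,0,0],[0,0,0],[0,0,0],[0,0,0],[0,0,0],[0,0,0]]' --jaw '[50,40,30,24,20,18,16,14]' --force 15

```text
time: 13.55
tcp_pos: [0.523, 0.2231, 0.0931]
eef_rot: [180.0, 0.0, 166.0]
contact_force: [0.0, 1.5, 0.2]
finger_gap: 0.0156
grip_force: 15.0
```

carry_out --slide '[[0,0,0],[0,0,0],[0,0,0],[0,0,0],[0,0,0.001],[0,0,0.001],[0,0,0.002],[0,0,0.002]]' --rotation '[[0,0,0],[0,0,0],[0,0,0],[0,0,0],[0,0,0],[0,0,0],[0,0,0],[0,0,0]]' --jaw '[8,5,5,5,5,5,5,5]' --force 45

```text
time: 14.55
tcp_pos: [0.5228, 0.2228, 0.0979]
eef_rot: [-180.0, -0.0, 166.0]
contact_force: [-0.0, 0.1, -4.4]
finger_gap: 0.0149
grip_force: 45.0
```

carry_out --slide '[[0,0,0.003],[0,0,0.005],[0,0,0.007],[0,0,0.009],[0,0,0.01],[0,0,0.01],[0,0,0.01],[0,0,0.01]]' --rotation '[[0,0,0],[0,0,0],[0,0,0],[0,0,0],[0,0,0],[0,0,0],[0,0,0],[0,0,0]]' --jaw '[5,5,5,5,5,5,5,5]'

```text
time: 15.55
tcp_pos: [0.5229, 0.2229, 0.1497]
eef_rot: [180.0, 0.0, 166.0]
contact_force: [-0.3, 0.1, -3.1]
finger_gap: 0.015
grip_force: 45.0
```

carry_out --slide '[[0,0,0.01],[0,0,0.01],[0,0,0.01],[0,0,0.01],[0,0,0.01],[0,0,0.01],[0,0,0.01],[0,0,0.01]]' --rotation '[[0,0,0],[0,0,0],[0,0,0],[0,0,0],[0,0,0],[0,0,0],[0,0,0],[0,0,0]]' --jaw '[5,5,5,5,5,5,5,5]'

```text
time: 16.55
tcp_pos: [0.5229, 0.2229, 0.2136]
eef_rot: [180.0, -0.0, 166.0]
contact_force: [0.3, 0.7, -4.1]
finger_gap: 0.0151
grip_force: 45.0
```

carry_out --slide '[[0,0,0.01],[0,0,0.01],[0,0,0.01],[0,0,0.01],[0,0,0.01],[0,0,0.008],[0,0,0.006],[0,0,0.004]]' --rotation '[[0,0,0],[0,0,0],[0,0,0],[0,0,0],[0,0,0],[0,0,0],[0,0,0],[0,0,0]]' --jaw '[5,5,5,5,5,5,5,5]'

```text
time: 17.55
tcp_pos: [0.5229, 0.2229, 0.2677]
eef_rot: [180.0, -0.0, 166.0]
contact_force: [0.2, -0.1, -4.7]
finger_gap: 0.0152
grip_force: 45.0
```

Run:
```python
from h import *
print(ctrl.sense()['tcp_pos'],ctrl.sense()['contact_force'])
c=cam('scene');p=c['pixels'][60:280,200:420];p=cv2.resize(p,None,fx=2.6,fy=2.6)
w=wrist()['pixels'];p=p[:,:400];p=np.hstack([p,cv2.resize(w,(400,300))[:,:]] if 0 else [p])
q=np.zeros((p.shape[0],800,3),np.uint8);q[:,:400]=p[:,:400];q[:300,400:]=cv2.resize(w,(400,300))
cv2.imwrite('pics/f.png',q[...,::-1])
```

```text
[0.52289325 0.22291827 0.26765543] [ 0.21951119 -0.05277068 -4.7036035 ]
```

View pics/f.png

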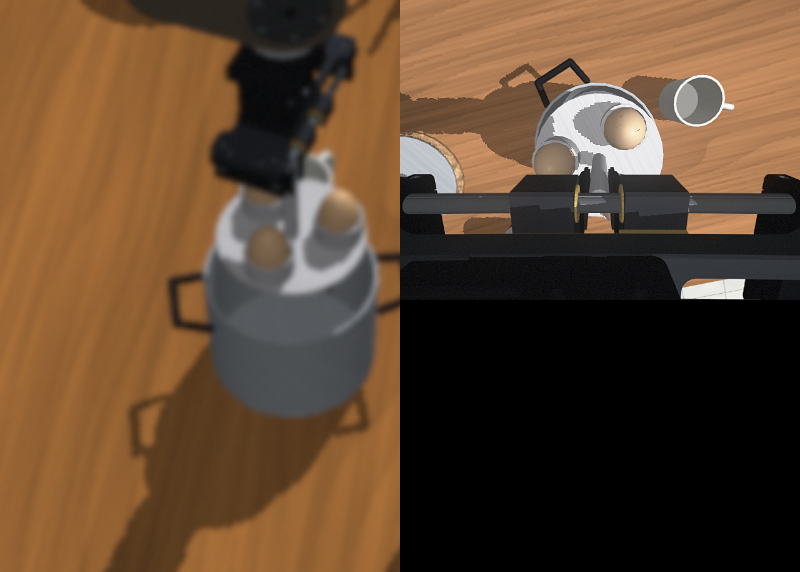

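The rack is up over the pot and looks level, with all three eggs in their cups at (263,190), (338,210) and (267,247). I'll hold it still.

carry_out --slide '[[0,0,0],[0,0,0],[0,0,0],[0,0,0],[0,0,0],[0,0,0],[0,0,0],[0,0,0]]' --rotation '[[0,0,0],[0,0,0],[0,0,0],[0,0,0],[0,0,0],[0,0,0],[0,0,0],[0,0,0]]' --jaw '[5,5,5,5,5,5,5,5]'

```text
time: 18.65
tcp_pos: [0.5229, 0.223, 0.2675]
eef_rot: [180.0, 0.0, 166.0]
contact_force: [0.2, -0.4, -4.4]
finger_gap: 0.0154
grip_force: 45.0
```

carry_out --slide '[[0,0,0],[0,0,0],[0,0,0],[0,0,0],[0,0,0],[0,0,0],[0,0,0],[0,0,0]]' --rotation '[[0,0,0],[0,0,0],[0,0,0],[0,0,0],[0,0,0],[0,0,0],[0,0,0],[0,0,0]]' --jaw '[5,5,5,5,5,5,5,5]'

```text
time: 19.65
tcp_pos: [0.5229, 0.223, 0.2674]
eef_rot: [180.0, -0.0, 166.0]
contact_force: [0.5, -0.4, -4.1]
finger_gap: 0.0153
grip_force: 45.0
```

carry_out --slide '[[0,0,0],[0,0,0],[0,0,0],[0,0,0],[0,0,0],[0,0,0],[0,0,0],[0,0,0]]' --rotation '[[0,0,0],[0,0,0],[0,0,0],[0,0,0],[0,0,0],[0,0,0],[0,0,0],[0,0,0]]' --jaw '[5,5,5,5,5,5,5,5]'

```text
time: 20.65
tcp_pos: [0.5229, 0.2229, 0.2675]
eef_rot: [180.0, 0.0, 166.0]
contact_force: [0.7, -0.7, -4.3]
finger_gap: 0.0154
grip_force: 45.0
```

carry_out --slide '[[0,0,0],[0,0,0],[0,0,0],[0,0,0],[0,0,0],[0,0,0],[0,0,0],[0,0,0]]' --rotation '[[0,0,0],[0,0,0],[0,0,0],[0,0,0],[0,0,0],[0,0,0],[0,0,0],[0,0,0]]' --jaw '[5,5,5,5,5,5,5,5]'

```text
time: 21.65
tcp_pos: [0.5229, 0.2229, 0.2675]
eef_rot: [180.0, 0.0, 166.0]
contact_force: [0.7, 0.5, -4.7]
finger_gap: 0.0153
grip_force: 45.0
```

Run:
```python
from h import *
c=cam('scene');p=cv2.resize(c['pixels'][60:370,200:420],None,fx=1.9,fy=1.9);cv2.imwrite('pics/g.png',p[...,::-1])
```

```text
(no output)
```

View pics/g.png

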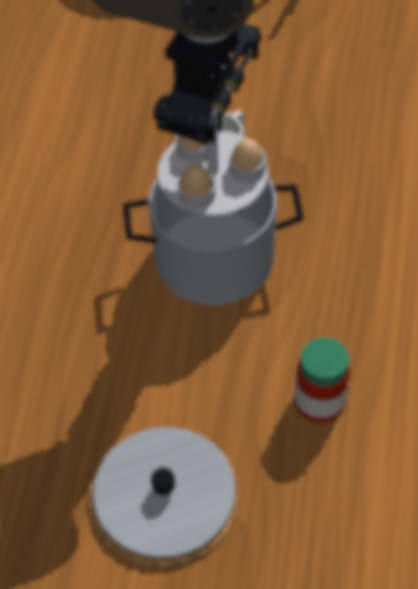

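The lid is on the mat at (165,492), knob up. The rack is steady over the pot at (212,172), with all three eggs in their cups. I'll hand the job in.

```bash
python3 -c "
from bench import ctrl
print(ctrl.close_job())"
```

```text
the job is handed in; nothing more can be done
None
```

I handed the job in with the lid knob up and released on the cork mat, and the rack with its three eggs held still over the pot, its feet about 4 cm above the rim; `close_job` returned no verdict, so I can't confirm the score.

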